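# Line up the small cheeses and hold the ripening box open

## Robot

A 7-joint arm with a two-finger parallel gripper is mounted at the origin on the work surface. World frame = base frame: x ahead of the robot, y to its left, z up, the work surface at z = 0. Lengths are in m, angles in degrees, forces in N, time in s.
With the tool pointing down it reaches from about 0.4 to 0.75 m from the base axis. Payload 19.5 kg.
Tool frame: the origin (TCP) lies at the very end of the fingers, on their centre line; the grasp point (between the pads) lies 19 mm behind it; x points along the fingers, y is the direction in which the jaws open and shut, and the axes are right-handed (so a half turn about x gives the same grasp; the last joint's range is limited). The gripper opens to 85 mm and grips with 20 to 120 N. Pads are 22 mm wide; open, the fingers measure 114 mm over their backs; the gripper's body (76 mm by 85 mm) begins 54 mm behind the grasp point. The pads swing forward as they close: fully open they stand 13 mm farther back than shut.
Start: joints at [66.538, 40.479, -1.581, 85.061, 1.261, 54.483, -4.326], TCP at [0.207, -0.537, 0.231] pointing down, gripper open.
Joint ranges: [-155.06, 155.06], [-18.47, 123.98], [-90, 86.84], [0, 140.48], [-83.41, 263.41], [0, 116], [-161.91, 161.91]. Speed limits (degrees/s): [108.29, 108.29, 147.25, 147.25, 172.46, 172.46, 172.46].

## Interface

Orientations are given as a 3x3 rotation matrix whose columns are the frame's x, y, z axes.
In Python, from workcell import state, get_image, sign_off gives the robot as it stands. The module is installed in compiled form; this text tells all that it offers.
- The arm moves only by the tool carry_out, never from a script. Its argument "deltas" is a list of rows, each a list of 2 entries, a list of its own where there are three numbers: the shift along the tool's x, y, z in m, then the turn, a rotation vector about the tool's x, y, z in degrees. A call has 1 to 12 rows; each row is the pose to reach, as a shift and turn from the pose commanded when the call began, along the tool's axes at that moment; what a row does not reach only later rows make up. A row lasts 1/10 s, in which the tool goes at most 50 mm and 8.59 degrees, less where a joint would pass 70% of its speed; a pose out of reach is approached as far as the arm can. A call with a gripper value outside its range is refused whole. "hand" is the finger opening in m, from 0 to 0.0854, set as the call begins (left out, the last holds). The fingers move at their own pace and stop on an object; "force" is the grip in N (left out, the last holds). Time passes only in rows, so rows that repeat a pose let the fingers close. It gives the time, the measured TCP pose, the force and the opening at its end, in the units of the state.
- state(): the state, without advancing time (a new reading comes with each control period).
- get_image(name): name is "scene" or "top" or "wrist"; returns a dict with "pixels" (384x512x3 uint8, blue, green, red), "mtx" (3x3 intrinsics, pixels), "R" (3x3) and "t" (3): a world point X has camera coordinates R X + t; the wrist camera has in their place "mount" (4x4, takes a point from camera to tool coordinates, whose origin is the TCP and whose axes are the tool frame's). Camera axes: x right, y down, z forward; pixel columns grow to the right and rows downward; lengths in m; the calibration is good to about 2 mm. A picture is of the moment at which its call begins: read the wrist's pose just before it. There is no depth.
- sign_off(): hands the job in, once; it reports no verdict.
The state is a dict: "time": time; "joints": joint angles; "joint_velocities": joint speeds; "effort": joint torques, N m; "eef_pos": TCP position; "tcp_rot": TCP orientation; "force": force on the tool from outside, world axes, zero at the start; "torque": the same for the moment, N m; "width": finger opening in m.
Only numpy, scipy, OpenCV 4.12 (cv2) and the standard library are available. Lean on these libraries where they do the work, as an engineer would, in place of code of your own. Each camera call takes 0.05 s, during which the arm holds its last target. There are 200 camera calls.

## Task

First straighten the three small cheeses into one straight row along the middle of their wooden board, evenly spaced with a gap of 3 cm between neighbours, standing flat. Then take the ripening box's lid by its handle, lift it to 45 degrees (halfway to upright, so the drips run back to the hinge and the damp air stays in) and keep holding it there, still, for me to load the board: you finish while holding the lid, which falls shut if let go. Leave the big cheese, the steel bowl and the brush where they are.

Things in the scene. Friction and masses are not known exactly. Their poses are not given: they have to be found in the camera images.
- board: Brown wooden ripening board lying on the table, fixed, 340 x 150 x 15 mm thick. Origin: centre of its underside, at table height. x runs along its 340 mm length, y across its width, z up; its top face is at z = 15 mm. The row goes along its x axis at y = 0.
- cheese_a: One of three alike small round cream-white cheeses lying flat on the board, loose, diameter 58 mm, height 34 mm, about 0.1 kg, firm. Origin: centre of its underside; z up along its axis. All three are alike, so their order in the row is free; a 3 cm gap means 88 mm from centre to centre.
- cheese_b: As cheese_a.
- cheese_c: As cheese_a.
- ripening_box: White plastic ripening box standing on the table, fixed, 300 (x) x 400 (y) x 110 mm high, walls 6 mm, with a blue-grey hinged lid. Origin: centre of its underside, at table height. Its x axis points from the front (handle side, facing the robot) to the hinge side, y along the hinge, z up. The closed lid's top is 117 mm above the table and overhangs the walls by 6 mm.
- lid_hinge (a point): Middle of the lid's hinge axis, on the box's far long side, 156 mm behind the box's centre and 112 mm above the table. The axis is level, along the box's y axis.
- lid_handle (a point): Middle of the round grip bar (12 mm thick, 108 mm free between its posts) of the steel bow handle on the lid, parallel to the hinge, 40 mm above the lid's top face. Lid closed: 270 mm in front of the hinge axis, 45 mm above it, 157 mm above the table. A light grip lets the bar turn between the fingers as the lid swings. Axes: the lid's own, x from handle to hinge, z out of the lid's top.
- lid (a joint): Opening angle of the lid in rad: 0 closed (level), growing as the front edge rises; 0.785 is 45 degrees, limit 1.75. No spring or stay, hardly any friction: the 0.5 to 0.8 kg lid falls shut from anywhere below upright (about 3 to 4 N at the handle).
- tomme: Big yellow cheese wheel, loose, diameter 190 mm, 70 mm high, 2 kg; leave it. Origin: centre of its underside.
- bowl: Small steel bowl, loose, diameter 90 mm, 45 mm high; leave it. Origin: centre of its underside.
- brush: Round rind brush, loose, white, diameter 90 mm, with an upright black knob, 88 mm high; leave it. Origin: centre of its underside.
Not all that is in view belongs to the job. Leave any red or turquoise look-alike of the cheese_c alone.

How it is judged:
By the outcome, as a careful person would: the job done as asked, in the order asked, and still so for the second after the job is handed in, while the arm keeps its last pose, push and grip.
It also fails if it takes over 72 s, if anything falls off the work surface, if the arm or the gripper's body presses on something with over 40 N, if the wrist force passes 120 N, or if a joint passes its speed limit or range.

## Working session

There is one attempt and no reset: what is moved stays moved. The work goes in short steps, Python scripts to look and compute and a tool call to move; the robot and the scene stay as the last step left them, time stands still between calls to the robot, and variables do not carry over. Pictures are saved under pics/ and viewed, about 8 in all and at most 12, crops included, and the job is handed in when it is done.

Besides the shell and the picture viewer there is one more tool, called after "Request:" as name([rows], argument=value, ...), one row to a line, values as JSON. carry_out: Moves the arm, as the interface text tells. Its arguments: {"type":"object","properties":{"deltas":{"type":"array"},"hand":{"type":"number"},"force":{"type":"number"}},"required":["deltas"]}

```bash
mkdir -p pics
cat > h.py <<'E'
import numpy as np,cv2
from workcell import state,get_image
def ray(im,uv):
    K,R,t=map(np.array,(im['mtx'],im['R'],im['t']))
    uv=np.atleast_2d(uv).astype(float)
    d=(np.c_[uv,np.ones(len(uv))]@np.linalg.inv(K).T)@R
    return -R.T@t,d
def plane(im,uv,z):
    o,d=ray(im,uv); return o+d*((z-o[2])/d[:,2])[:,None]
E
python3 - <<'E'
from h import *
s=state()
for k,v in s.items(): print(k,np.round(v,3).tolist())
for n in('scene','top'):
    i=get_image(n); np.savez(n+'0.npz',**{k:np.array(v) for k,v in i.items()})
    cv2.imwrite(f'pics/{n}0.png',i['pixels']); print(n,np.round(i['mtx'],1).tolist(),(-np.array(i['R']).T@i['t']).round(3))
E
```

```text
time 0.0
joints [66.538, 40.513, -1.582, 85.084, 1.259, 54.483, -4.326]
joint_velocities [0.061, -0.104, 0.092, -0.034, -0.008, 0.068, -0.003]
effort [0.0, -88.323, 1.235, -23.617, 0.017, 0.006, -0.0]
eef_pos [0.207, -0.536, 0.231]
tcp_rot [[-0.0, 0.36, -0.933], [0.001, -0.933, -0.36], [-1.0, -0.001, 0.0]]
force [0.503, -0.651, -0.442]
torque [0.051, 0.007, 0.05]
width 0.085
scene [[419.6, 0.0, 254.3], [0.0, 419.6, 188.6], [0.0, 0.0, 1.0]] [1.078 0.096 1.135]
top [[487.4, 0.0, 249.8], [0.0, 487.4, 189.9], [0.0, 0.0, 1.0]] [0.249 0.114 1.806]
```

View pics/scene0.png

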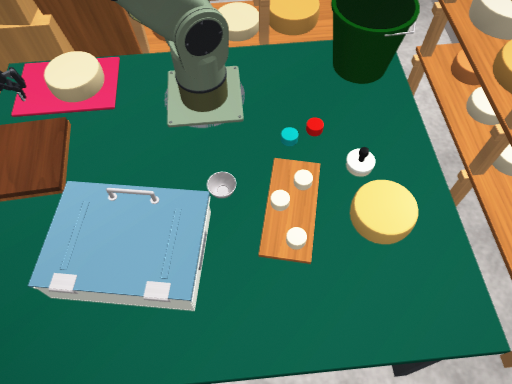

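View pics/top0.png

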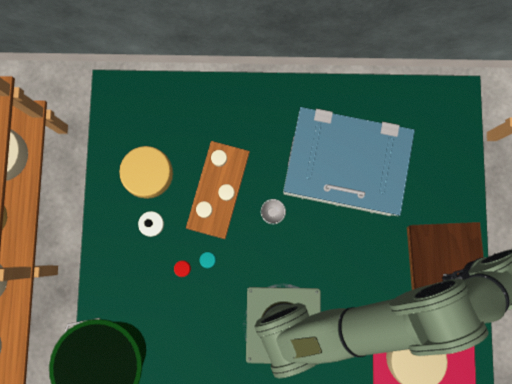

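The scene shows the board with three cheeses at top pixels (219,158), (226,192) and (204,209), and the box handle at about (345,190). Possible mix-ups:
- **Cheeses:** the white brush at (150,224), the red one at (182,269) and the turquoise one at (207,260).
- **Board:** the dark board at (445,250).

I choose the three cream cheeses on the orange-brown board.

```bash
cat > m.py <<'E'
from h import *
def boardfit(im,seed):
    p=im['pixels'];hsv=cv2.cvtColor(p,cv2.COLOR_BGR2HSV)
    m=cv2.inRange(hsv,(5,120,60),(18,255,255))
    n,l,st,c=cv2.connectedComponentsWithStats(m)
    k=np.argmin([np.hypot(*(c[i]-seed))+1e3*(st[i,4]<600) for i in range(n)])
    cs,_=cv2.findContours((l==k).astype('u1'),0,1)
    return max(cs,key=cv2.contourArea)[:,0]
def cheeses(im,hull,z=.049):
    p=im['pixels'];hsv=cv2.cvtColor(p,cv2.COLOR_BGR2HSV)
    m=cv2.inRange(hsv,(0,0,120),(60,95,255))
    b=np.zeros_like(m);cv2.fillConvexPoly(b,cv2.convexHull(hull.astype(np.int32)),255)
    b=cv2.dilate(b,np.ones((9,9)))
    n,l,st,c=cv2.connectedComponentsWithStats(m&b)
    out=[]
    for i in range(1,n):
        if st[i,4]<60: continue
        out.append((st[i,4],c[i].round(1),plane(im,c[i],z)[0].round(4)))
    return out
E
python3 - <<'E'
from m import *
for n,seed in(('top',(218,190)),('scene',(291,210))):
    im=dict(np.load(n+'0.npz'))
    h=boardfit(im,seed); w=plane(im,h,.015)[:,:2]
    r=cv2.minAreaRect(w.astype('f4')*1000);print(n,len(h),r)
    for c in cheeses(im,h,.049 if n=='top' else .042): print(c)
    # lid handle
    p=im['pixels'];hsv=cv2.cvtColor(p,cv2.COLOR_BGR2HSV)
    m=cv2.inRange(hsv,(98,60,80),(112,255,255));nn,l,st,c=cv2.connectedComponentsWithStats(m)
    k=1+np.argmax(st[1:,4]);cs,_=cv2.findContours((l==k).astype('u1'),0,1);q=max(cs,key=cv2.contourArea)[:,0]
    print('lid',cv2.minAreaRect((plane(im,q,.117)[:,:2]*1000).astype('f4')), 'px',st[k])
t=cv2.imread('pics/top0.png');s=cv2.imread('pics/scene0.png')
a=cv2.resize(t[135:245,110:290],None,fx=4,fy=4,interpolation=2)[:,:720]
b=cv2.resize(t[100:220,280:420],None,fx=4,fy=4,interpolation=2)
cv2.imwrite('pics/c1.png',np.hstack([cv2.resize(a,(480,293)),cv2.resize(b,(320,293))]))
E
```

```text
top 248 ((486.9461364746094, 249.81883239746094), (150.42449951171875, 341.0893859863281), 75.69644165039062)
(np.int32(207), array([218.5, 157.5]), array([0.5988, 0.247 , 0.049 ]))
(np.int32(206), array([225.9, 191.9]), array([0.4721, 0.2168, 0.049 ]))
(np.int32(207), array([203.6, 209.2]), array([0.4076, 0.296 , 0.049 ]))
lid ((584.1923828125, -216.8719940185547), (410.3586120605469, 308.8271179199219), 79.37391662597656) px [ 284  108  130  107 9396]
scene 292 ((491.0435485839844, 249.53976440429688), (148.970458984375, 341.95355224609375), 75.83751678466797)
(np.int32(319), array([302.8, 179.1]), array([0.4144, 0.2952, 0.042 ]))
(np.int32(332), array([279.8, 199.7]), array([0.479 , 0.2161, 0.042 ]))
(np.int32(373), array([296. , 237.5]), array([0.605 , 0.2466, 0.042 ]))
lid ((587.9133911132812, -217.41015625), (411.8682861328125, 309.1556701660156), 79.50213623046875) px [   29   181   180   120 15524]
```

View pics/c1.png

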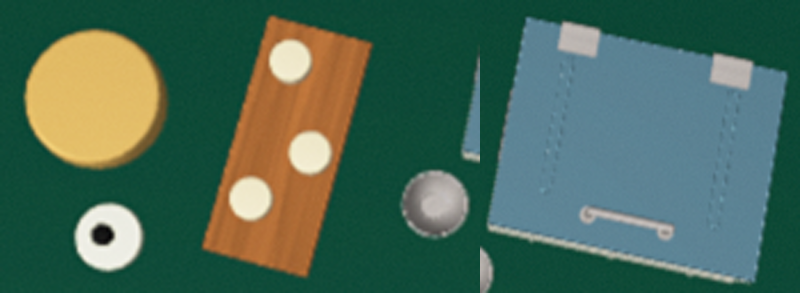

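Request:
carry_out([
  [[-0.001, -0.011, -0.017], [2, 0, 0]],
  [[-0.003, -0.034, -0.052], [6, 0, 0]],
  [[-0.005, -0.057, -0.087], [10, 0, 0]],
  [[-0.007, -0.08, -0.122], [14, 0, 0]],
  [[-0.01, -0.104, -0.16], [18, 0, 0]],
  [[-0.012, -0.127, -0.195], [22, 0, 0]],
  [[-0.014, -0.15, -0.23], [26, 0, 0]],
  [[-0.016, -0.174, -0.268], [29, 0, 0]],
  [[-0.018, -0.198, -0.304], [32, 0, 0]],
  [[-0.019, -0.216, -0.332], [34, 0, 0]],
  [[-0.019, -0.225, -0.346], [35.3, 0, 0]],
  [[-0.019, -0.227, -0.348], [35.3, 0, 0]],
])

```text
time: 1.3
eef_pos: [0.4509, -0.1976, 0.25]
tcp_rot: [[-0.0, -0.243, -0.97], [0.001, -0.97, 0.243], [-1.0, -0.001, 0.001]]
force: [-0.8, 0.2, 0.7]
width: 0.0853
```

```bash
cat > d.py <<'E'
import sys
from h import *
from scipy.spatial.transform import Rotation as Ro
def delta(p,yaw=None,R=None):
    "world target p, jaw yaw deg (tool down)-> tool deltas"
    s=state();R0=np.array(s['tcp_rot'])
    if R is None:
        a=np.radians(yaw);y=np.array([np.cos(a),np.sin(a),0]);x=np.array([0,0,-1.]);R=np.c_[x,y,np.cross(x,y)]
    return (R0.T@(np.array(p)-s['eef_pos'])).round(4).tolist(),np.degrees(Ro.from_matrix(R0.T@R).as_rotvec()).round(2).tolist()
E
python3 - <<'E'
from d import *
s=state();print(s['time'],np.round(s['joints'],1),s['eef_pos'],s['force'])
print(delta((.46,.22,.25),-104.2))
E
```

```text
1.3 [ 12.4  32.8  13.2 100.4  -9.6  47.9 -74.1] [ 0.45086149 -0.19761689  0.24997209] [-0.77902143  0.22980843  0.65890693]
([0.0003, -0.4073, 0.0927], [0.13, 0.03, 0.04])
```

Request:
carry_out([
  [[0, -0.02, 0.005], [0, 0, 0]],
  [[0, -0.06, 0.014], [0, 0, 0]],
  [[0, -0.1, 0.023], [0, 0, 0]],
  [[0, -0.145, 0.033], [0, 0, 0]],
  [[0, -0.19, 0.043], [0, 0, 0]],
  [[0, -0.235, 0.053], [0, 0, 0]],
  [[0, -0.28, 0.064], [0, 0, 0]],
  [[0, -0.325, 0.074], [0, 0, 0]],
  [[0, -0.365, 0.083], [0, 0, 0]],
  [[0, -0.395, 0.09], [0, 0, 0]],
  [[0, -0.407, 0.093], [0, 0, 0]],
  [[0, -0.407, 0.093], [0, 0, 0]],
])

```text
time: 2.5
eef_pos: [0.4596, 0.2182, 0.25]
tcp_rot: [[-0.0, -0.244, -0.97], [-0.0, -0.97, 0.244], [-1.0, 0.0, 0.0]]
force: [-0.5, -0.4, 0.5]
width: 0.085
```

```bash
cat >> m.py <<'E'
def wrist(name=None):
    s=state();im=get_image('wrist')
    T=np.eye(4);T[:3,:3]=s['tcp_rot'];T[:3,3]=s['eef_pos'];C=T@np.array(im['mount'])
    im=dict(im);im['R']=C[:3,:3].T;im['t']=-C[:3,:3].T@C[:3,3]
    if name: cv2.imwrite(f'pics/{name}.png',im['pixels'])
    return s,im
E
python3 - <<'E'
from m import *
s,im=wrist('w1');print(s['time'],np.round(s['joints'],1),s['eef_pos'],(-im['R'].T@im['t']).round(3),im['R'].round(2).tolist())
E
```

```text
2.5 [ -38.6   34.6   17.3   97.3  -12.7   50.  -120.1] [0.45964414 0.21818411 0.25001999] [0.54  0.198 0.392] [[-0.24, -0.97, 0.0], [-0.92, 0.23, 0.32], [-0.31, 0.08, -0.95]]
```

View pics/w1.png

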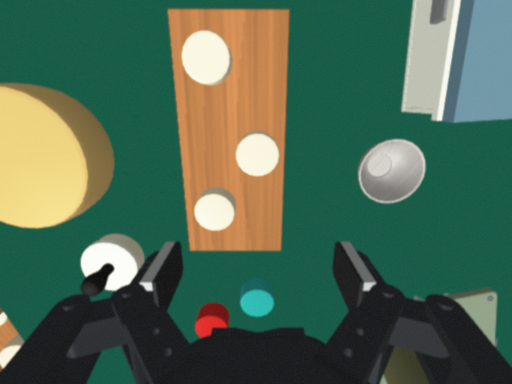

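The wrist view shows the whole board (168..290, 10..250), with the cheeses at about (206,57), (257,154) and (214,212). Next I measure them.

```bash
cat > mw.py <<'E'
from m import *
def measure(name=None,seed=(235,120)):
    s,im=wrist(name)
    h=boardfit(im,seed);w=plane(im,h,.015)[:,:2]
    r=cv2.minAreaRect((w*1000).astype('f4'));print('board',np.round(r[0],1),np.round(r[1],1),round(r[2],2))
    c=np.array(r[0])/1000;a=np.radians(r[2])
    u=np.array([np.cos(a),np.sin(a)]) if r[1][0]>r[1][1] else np.array([np.sin(a),-np.cos(a)])
    if u[0]<0:u=-u
    v=np.array([-u[1],u[0]]);print('u',u.round(4),'angle',np.degrees(np.arctan2(u[1],u[0])).round(2))
    hsv=cv2.cvtColor(im['pixels'],cv2.COLOR_BGR2HSV)
    for lo in (200,):
      b=np.zeros(hsv.shape[:2],'u1');cv2.fillConvexPoly(b,cv2.convexHull(h),255);b=cv2.dilate(b,np.ones((15,15)))
      m=cv2.inRange(hsv,(0,0,120),(60,95,255))&b
      n,l,st,ce=cv2.connectedComponentsWithStats(m)
      for i in range(1,n):
        if st[i,4]<300: continue
        V=hsv[...,2][l==i];t=V.max()-14  # lit top face
        q=np.argwhere((l==i)&(hsv[...,2]>t))[:,::-1]
        hl=cv2.convexHull(q.astype('i4'))[:,0];wp=plane(im,hl,.049)[:,:2]
        (cx,cy),rr=cv2.minEnclosingCircle((wp*1000).astype('f4'));P=plane(im,q,.049)[:,:2].mean(0)
        print('cheese px',ce[i].round(0),'circ',round(cx,1),round(cy,1),'r',round(rr,1),'mean',(P*1000).round(1),'uv',((P-c)@np.c_[u,v]*1000).round(1),'V',np.percentile(V,[5,50,99]))
    return s,im,c,u,v
if __name__=='__main__': measure()
E
python3 mw.py
```

```text
board [488.3 248.2] [148.1 336.6] 75.71
u [ 0.9691 -0.2468] angle -14.29
cheese px [205.  58.] circ 600.5 246.1 r 27.5 mean [601.1 245.8] uv [109.9  25.6] V [194. 250. 251.]
cheese px [256. 154.] circ 473.6 215.8 r 27.2 mean [474.1 215.5] uv [ -5.6 -35.1] V [187.1 249.  251. ]
cheese px [214. 209.] circ 409.4 294.5 r 27.0 mean [410.  294.6] uv [-87.3  25.6] V [142. 249. 252.]
```

Request:
carry_out([
  [[0.015, -0.001, -0.005], [0, 0, 0]],
  [[0.045, -0.001, -0.0147], [0, 0, 0]],
  [[0.08, -0.001, -0.0147], [0, 0, 0]],
  [[0.115, -0.001, -0.0147], [0, 0, 0]],
  [[0.15, -0.001, -0.0147], [0, 0, 0]],
  [[0.18, -0.001, -0.0147], [0, 0, 0]],
  [[0.2, -0.001, -0.0147], [0, 0, 0]],
  [[0.215, -0.001, -0.0147], [0, 0, 0]],
  [[0.225, -0.001, -0.0147], [0, 0, 0]],
  [[0.229, -0.001, -0.0147], [0, 0, 0]],
  [[0.229, -0.001, -0.0147], [0, 0, 0]],
])

```text
time: 3.7
eef_pos: [0.4744, 0.2145, 0.0215]
tcp_rot: [[-0.0, -0.246, -0.969], [-0.0, -0.969, 0.246], [-1.0, 0.0, -0.0]]
force: [0.3, -0.5, 0.7]
width: 0.0853
```

Request:
carry_out([
  [[0, 0, 0], [0, 0, 0]],
  [[0, 0, 0], [0, 0, 0]],
  [[0, 0, 0], [0, 0, 0]],
  [[0, 0, 0], [0, 0, 0]],
  [[0, 0, 0], [0, 0, 0]],
  [[0, 0, 0], [0, 0, 0]],
  [[0, 0, 0], [0, 0, 0]],
], hand=0.05, force=20)

```text
time: 4.4
eef_pos: [0.4745, 0.2153, 0.0221]
tcp_rot: [[0.001, -0.246, -0.969], [0.0, -0.969, 0.246], [-1.0, -0.001, -0.001]]
force: [-0.3, -1.1, 7.0]
width: 0.0567
```

Run:
```python
from d import *
s=state();print(s['time'],s['eef_pos'],s['force'],s['width'])
print(delta((.4883,.2482,.0205),-104.29))
```

```text
4.4 [0.47453574 0.21526979 0.02209162] [-0.33692764 -1.13883085  6.99855756] 0.05665121431253453
([0.0016, -0.0353, -0.0053], [0.07, -0.05, 0.04])
```

Request:
carry_out([
  [[-0.004, 0, 0], [0, 0, 0]],
  [[-0.004, -0.006, -0.001], [0, 0, 0]],
  [[-0.004, -0.015, -0.002], [0, 0, 0]],
  [[-0.004, -0.025, -0.004], [0, 0, 0]],
  [[-0.004, -0.032, -0.005], [0, 0, 0]],
  [[-0.004, -0.0353, -0.0053], [0, 0, 0]],
  [[-0.004, -0.0353, -0.0053], [0, 0, 0]],
  [[-0.002, -0.0353, -0.0053], [0, 0, 0]],
  [[-0.0005, -0.0353, -0.0053], [0, 0, 0]],
  [[-0.0005, -0.0353, -0.0053], [0, 0, 0]],
])

```text
time: 5.4
eef_pos: [0.488, 0.2478, 0.022]
tcp_rot: [[-0.0, -0.246, -0.969], [0.0, -0.969, 0.246], [-1.0, -0.0, 0.0]]
force: [-1.7, -1.0, 6.7]
width: 0.057
```

Run:
```python
from d import *
s=state();print(s['time'],s['eef_pos'],s['force'],s['width'])
print(delta((.4883,.2482,.0205),-104.29))
```

```text
5.4 [0.48799875 0.24775361 0.02202351] [-1.71831982 -1.01817681  6.71988216] 0.05698571027555793
([0.0015, -0.0005, -0.0002], [0.04, 0.01, 0.0])
```

Request:
carry_out([
  [[0, 0, 0], [0, 0, 0]],
  [[0, 0, 0], [0, 0, 0]],
  [[0, 0, 0], [0, 0, 0]],
  [[0, 0, 0], [0, 0, 0]],
  [[-0.015, 0, 0], [0, 0, 0]],
  [[-0.04, 0, 0], [0, 0, 0]],
  [[-0.06, 0, 0], [0, 0, 0]],
  [[-0.065, -0.008, 0.025], [0, 0, 0]],
  [[-0.065, -0.018, 0.06], [0, 0, 0]],
  [[-0.065, -0.0255, 0.083], [0, 0, 0]],
  [[-0.065, -0.0255, 0.087], [0, 0, 0]],
  [[-0.065, -0.0255, 0.087], [0, 0, 0]],
], hand=0.085)

```text
time: 6.6
eef_pos: [0.4099, 0.2945, 0.0876]
tcp_rot: [[0.0, -0.245, -0.97], [0.001, -0.97, 0.245], [-1.0, -0.001, -0.0]]
force: [0.9, -0.1, 0.3]
width: 0.085
```

Run:
```python
from d import *
s=state();print(s['time'],s['eef_pos'],s['force'],s['width'],np.round(s['joints'],1))
print(delta((.410,.2945,.0225),-104.29))
```

```text
6.6 [0.40986314 0.29449785 0.08764775] [ 0.94071537 -0.13478223  0.33147764] 0.0849566729282185 [ -45.7   48.7   11.8  108.5  -21.5   24.8 -122.4]
([0.0651, 0.0, -0.0001], [0.11, -0.02, 0.04])
```

Request:
carry_out([
  [[0.02, 0, 0], [0, 0, 0]],
  [[0.045, 0, 0], [0, 0, 0]],
  [[0.06, 0, 0], [0, 0, 0]],
  [[0.065, 0, 0], [0, 0, 0]],
  [[0.065, 0, 0], [0, 0, 0]],
])

```text
time: 7.1
eef_pos: [0.4106, 0.2936, 0.0219]
tcp_rot: [[-0.0, -0.247, -0.969], [-0.0, -0.969, 0.247], [-1.0, 0.0, -0.0]]
force: [-0.0, 0.8, 0.5]
width: 0.085
```

Request:
carry_out([
  [[0, 0, 0], [0, 0, 0]],
  [[0, 0, 0], [0, 0, 0]],
  [[0, 0, 0], [0, 0, 0]],
  [[0, 0, 0], [0, 0, 0]],
  [[0, 0, 0], [0, 0, 0]],
  [[0, 0, 0], [0, 0, 0]],
  [[0, 0, 0], [0, 0, 0]],
], hand=0.05)

```text
time: 7.8
eef_pos: [0.4104, 0.2943, 0.0228]
tcp_rot: [[0.001, -0.246, -0.969], [0.001, -0.969, 0.246], [-1.0, -0.001, -0.001]]
force: [-1.5, -1.0, 10.3]
width: 0.0576
```

Run:
```python
from d import *
s=state();print(s['time'],s['eef_pos'],s['force'],s['width'])
c=np.array([.4883,.2482]);u=np.array([.969,-.247]);print(delta((*(c-.088*u),.0225),-104.29))
```

```text
7.8 [0.41040185 0.29427685 0.0227918 ] [-1.52562211 -0.96788662 10.26022381] 0.057552630385106565
([0.0003, 0.0254, 0.0012], [0.06, -0.05, 0.05])
```

Request:
carry_out([
  [[-0.004, 0, 0], [0, 0, 0]],
  [[-0.004, 0.004, 0.001], [0, 0, 0]],
  [[-0.004, 0.012, 0.0012], [0, 0, 0]],
  [[-0.004, 0.02, 0.0012], [0, 0, 0]],
  [[-0.004, 0.0254, 0.0012], [0, 0, 0]],
  [[-0.004, 0.0254, 0.0012], [0, 0, 0]],
  [[-0.002, 0.0254, 0.0012], [0, 0, 0]],
  [[-0.0005, 0.0254, 0.0012], [0, 0, 0]],
  [[-0.0005, 0.0254, 0.0012], [0, 0, 0]],
])

```text
time: 8.7
eef_pos: [0.4027, 0.2701, 0.0225]
tcp_rot: [[0.0, -0.246, -0.969], [0.0, -0.969, 0.246], [-1.0, -0.001, -0.0]]
force: [-1.6, -1.9, 10.2]
width: 0.0575
```

Run:
```python
from d import *
s=state();print(s['time'],s['eef_pos'],s['force'],s['width'])
c=np.array([.4883,.2482]);u=np.array([.969,-.247]);print(delta((*(c-.088*u),.0225),-104.29));print(delta((.601,.246,.0225),-104.29))
```

```text
8.7 [0.40270882 0.2700905  0.02254833] [-1.61442361 -1.85730091 10.16142694] 0.05752949294872391
([0.0, 0.0001, -0.0003], [0.07, -0.01, 0.03])
([0.0001, -0.0254, -0.1981], [0.07, -0.01, 0.03])
```

Request:
carry_out([
  [[0, 0, 0], [0, 0, 0]],
  [[0, 0, 0], [0, 0, 0]],
  [[0, 0, 0], [0, 0, 0]],
  [[0, 0, 0], [0, 0, 0]],
  [[-0.015, 0, 0], [0, 0, 0]],
  [[-0.04, 0, 0], [0, 0, 0]],
  [[-0.065, 0, 0], [0, 0, 0]],
  [[-0.075, -0.006, -0.035], [0, 0, 0]],
  [[-0.075, -0.012, -0.08], [0, 0, 0]],
  [[-0.075, -0.018, -0.125], [0, 0, 0]],
  [[-0.075, -0.0255, -0.17], [0, 0, 0]],
  [[-0.075, -0.0255, -0.195], [0, 0, 0]],
], hand=0.085)

```text
time: 9.9
eef_pos: [0.6005, 0.2457, 0.0972]
tcp_rot: [[0.001, -0.247, -0.969], [-0.0, -0.969, 0.247], [-1.0, 0.0, -0.001]]
force: [-1.8, 0.3, 0.3]
width: 0.0849
```

Run:
```python
from d import *
s=state();print(s['time'],s['eef_pos'],s['force'],s['width'],np.round(s['joints'],1),np.round(s['joint_velocities'],1))
print(delta((.601,.246,.0225),-104.29))
```

```text
9.9 [0.60049662 0.24570184 0.09716632] [-1.81068697  0.28085966  0.26169942] 0.08489545222348316 [ -31.2   57.3   14.3   76.3  -16.1   48.3 -116.8] [ 15.8  15.    0.7 -44.4   3.6  29.9   4.8]
([0.0747, -0.0004, -0.0003], [0.01, -0.07, -0.0])
```

Request:
carry_out([
  [[0, 0, -0.003], [0, 0, 0]],
  [[0.02, 0, -0.003], [0, 0, 0]],
  [[0.05, 0, -0.003], [0, 0, 0]],
  [[0.07, 0, -0.003], [0, 0, 0]],
  [[0.0745, 0, -0.003], [0, 0, 0]],
  [[0.0745, 0, -0.003], [0, 0, 0]],
])

```text
time: 10.5
eef_pos: [0.6004, 0.246, 0.0228]
tcp_rot: [[-0.001, -0.246, -0.969], [-0.0, -0.969, 0.246], [-1.0, 0.0, 0.001]]
force: [0.7, 0.1, 0.4]
width: 0.0851
```

Request:
carry_out([
  [[0, 0, 0], [0, 0, 0]],
  [[0, 0, 0], [0, 0, 0]],
  [[0, 0, 0], [0, 0, 0]],
  [[0, 0, 0], [0, 0, 0]],
  [[0, 0, 0], [0, 0, 0]],
  [[0, 0, 0], [0, 0, 0]],
  [[0, 0, 0], [0, 0, 0]],
], hand=0.05)

```text
time: 11.2
eef_pos: [0.6012, 0.2462, 0.0242]
tcp_rot: [[0.001, -0.246, -0.969], [0.001, -0.969, 0.246], [-1.0, -0.001, -0.001]]
force: [-1.0, -0.4, 7.9]
width: 0.057
```

Run:
```python
from d import *
s=state();print(s['time'],s['eef_pos'],s['force'],s['width'])
c=np.array([.4883,.2482]);u=np.array([.969,-.247]);print(delta((.601,.246,.0225),-104.29),delta((*(c+.088*u),.0225),-104.29))
```

```text
11.2 [0.60119512 0.24617383 0.02417206] [-0.96796934 -0.37361173  7.9288106 ] 0.05700720833943243
([0.0017, 0.0002, 0.0001], [0.07, -0.06, 0.06]) ([0.0016, 0.0259, 0.0219], [0.07, -0.06, 0.06])
```

Request:
carry_out([
  [[-0.004, 0, 0], [0, 0, 0]],
  [[-0.004, 0.005, 0.004], [0, 0, 0]],
  [[-0.004, 0.013, 0.011], [0, 0, 0]],
  [[-0.004, 0.021, 0.018], [0, 0, 0]],
  [[-0.004, 0.0257, 0.0218], [0, 0, 0]],
  [[-0.004, 0.0257, 0.0218], [0, 0, 0]],
  [[-0.002, 0.0257, 0.0218], [0, 0, 0]],
  [[-0.0005, 0.0257, 0.0218], [0, 0, 0]],
  [[-0.0005, 0.0257, 0.0218], [0, 0, 0]],
])

```text
time: 12.1
eef_pos: [0.5738, 0.2266, 0.0239]
tcp_rot: [[0.001, -0.246, -0.969], [0.0, -0.969, 0.246], [-1.0, -0.001, -0.001]]
force: [-3.8, -1.4, 13.1]
width: 0.0569
```

Request:
carry_out([
  [[0, 0, 0], [0, 0, 0]],
  [[0, 0, 0], [0, 0, 0]],
  [[0, 0, 0], [0, 0, 0]],
  [[0, 0, 0], [0, 0, 0]],
  [[-0.02, 0, 0], [0, 0, 0]],
  [[-0.06, 0, 0], [0, 0, 0]],
  [[-0.1, 0, 0.04], [0, 0, 0]],
  [[-0.14, 0, 0.075], [0, 0, 0]],
  [[-0.18, 0, 0.11], [0, 0, 0]],
  [[-0.21, 0, 0.115], [0, 0, 0]],
  [[-0.228, 0, 0.115], [0, 0, 0]],
  [[-0.228, 0, 0.115], [0, 0, 0]],
], hand=0.085)

```text
time: 13.3
eef_pos: [0.4623, 0.2552, 0.2538]
tcp_rot: [[0.003, -0.245, -0.969], [0.002, -0.969, 0.245], [-1.0, -0.003, -0.003]]
force: [0.0, 0.8, -0.8]
width: 0.0849
```

Run:
```python
from mw import *
s,im,*_=measure('w2');print(s['time'],s['eef_pos'])
t=dict(get_image('top'));c=get_image('scene');np.savez('top1.npz',**t);np.savez('scene1.npz',**c)
for n,i,seed,z in(('top',t,(218,190),.049),('scene',dict(c),(291,210),.042)):
    h=boardfit(i,seed);r=cv2.minAreaRect((plane(i,h,.015)[:,:2]*1000).astype('f4'));cc=np.array(r[0])
    for q in cheeses(i,h,z): print(n,q[0],((q[2][:2]*1000-cc)@np.array([[.969,.247],[-.247,.969]])).round(1))
cv2.imwrite('pics/chk.png',np.hstack([cv2.resize(im['pixels'],(400,300)),cv2.resize(c['pixels'],(400,300))]))
```

```text
board [487.3 248.6] [148.1 336.7] 75.73
u [ 0.9692 -0.2464] angle -14.27
cheese px [258.  72.] circ 573.1 227.4 r 27.4 mean [573.6 227.1] uv [89.   0.4] V [224. 250. 251.]
cheese px [259. 145.] circ 487.2 248.6 r 27.1 mean [487.6 248.4] uv [ 0.4 -0.1] V [205. 249. 251.]
cheese px [258. 205.] circ 401.4 270.9 r 27.1 mean [402.1 270.8] uv [-88.    0.5] V [146. 249. 251.]
13.3 [0.46233103 0.25522164 0.25378314]
top 158 [32.2 -5.2]
scene 323 [-86.9   0.3]
scene 343 [ 1.3 -0.5]
scene 365 [89.3  0.6]
```

View pics/chk.png

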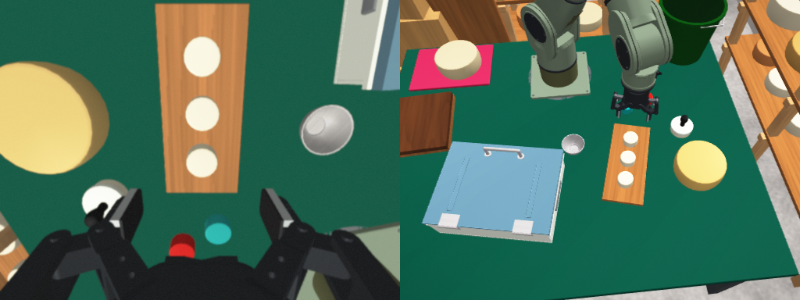

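The row measures within about 1 mm and stands flat; in the scene half, nothing else has moved. Next is the lid.

Request:
carry_out([
  [[-0.004, 0.018, -0.004], [-4, 0, 0]],
  [[-0.008, 0.055, -0.012], [-12, 0, 0]],
  [[-0.013, 0.095, -0.021], [-20, 0, 0]],
  [[-0.017, 0.14, -0.031], [-28, 0, 0]],
  [[-0.022, 0.185, -0.041], [-36.5, 0, 0]],
  [[-0.026, 0.23, -0.052], [-45, 0, 0]],
  [[-0.031, 0.275, -0.062], [-53.5, 0, 0]],
  [[-0.035, 0.32, -0.072], [-62, 0, 0]],
  [[-0.04, 0.365, -0.082], [-70, 0, 0]],
  [[-0.044, 0.405, -0.091], [-78, 0, 0]],
  [[-0.046, 0.435, -0.098], [-85, 0, 0]],
  [[-0.046, 0.444, -0.1], [-90, 0, 0]],
])

```text
time: 14.65
eef_pos: [0.4487, -0.2041, 0.2963]
tcp_rot: [[-0.002, 0.969, -0.245], [0.0, -0.245, -0.969], [-1.0, -0.002, 0.0]]
force: [0.7, 1.1, -0.5]
width: 0.0846
```

Request:
carry_out([
  [[0, 0, 0], [-2, 0, 0]],
  [[0, 0, 0], [-3.7, 0, 0]],
  [[0, 0, 0], [-3.7, 0, 0]],
])

```text
time: 14.95
eef_pos: [0.4498, -0.1993, 0.297]
tcp_rot: [[-0.0, 0.983, -0.182], [0.001, -0.182, -0.983], [-1.0, -0.001, -0.001]]
force: [0.1, -0.2, 0.4]
width: 0.0853
```

Run:
```python
from m import *
s,im=wrist('w3');print(s['time'],np.round(s['joints'],1),s['eef_pos'],np.round(s['tcp_rot'],3).tolist(),(-im['R'].T@im['t']).round(3))
np.savez('w3.npz',**im)
```

```text
14.95 [ 26.7  29.  -11.1  95.2   6.4  56.5   3. ] [ 0.44979782 -0.19933726  0.29698646] [[-0.0, 0.983, -0.182], [0.001, -0.182, -0.983], [-1.0, -0.001, -0.001]] [ 0.465 -0.118  0.439]
```

View pics/w3.png

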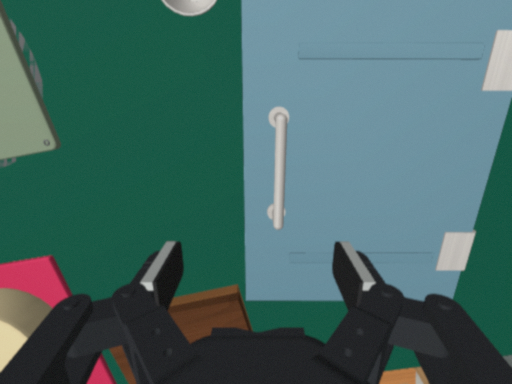

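The wrist view shows the handle bar from (281,113) to (279,228), nearly parallel to the finger plane. The front edge of the lid is at column 245.

Run:
```python
from d import *
im=dict(np.load('w3.npz'));hsv=cv2.cvtColor(im['pixels'],cv2.COLOR_BGR2HSV)
roi=np.zeros(hsv.shape[:2],'u1');roi[95:240,255:305]=255
m=cv2.inRange(hsv,(0,0,100),(179,45,255))&roi
rows=[(np.flatnonzero(m[v]).mean(),v,len(np.flatnonzero(m[v]))) for v in range(130,202,6) if m[v].any()]
print([tuple(np.round(r,1)) for r in rows], np.argwhere(m)[:,0].min(),np.argwhere(m)[:,0].max())
P=plane(im,np.array(rows)[:,:2],.157)[:,:2]
d=P[-1]-P[0];print('bar dir',np.degrees(np.arctan2(-d[1],-d[0])).round(2),'mean',P.mean(0))
e=plane(im,[(281,112),(279,229)],.157)[:,:2];print('ends',e.round(4),'len',np.linalg.norm(e[0]-e[1]),'mid',e.mean(0))
for n in('top','scene'):
    i=dict(np.load(n+'0.npz'));h=cv2.cvtColor(i['pixels'],cv2.COLOR_BGR2HSV)
    k=cv2.inRange(h,(98,60,80),(112,255,255));nn,l,st,c=cv2.connectedComponentsWithStats(k);k=1+np.argmax(st[1:,4])
    H=np.zeros(l.shape,'u1');cs,_=cv2.findContours((l==k).astype('u1'),0,1);cv2.fillConvexPoly(H,cv2.convexHull(max(cs,key=cv2.contourArea)),255)
    g=cv2.inRange(h,(0,0,140),(179,60,255))&cv2.erode(H,np.ones((13,13)));nn,l,st,c=cv2.connectedComponentsWithStats(g)
    for j in range(1,nn):
        if st[j,4]>30:print(n,st[j],c[j].round(1),plane(i,c[j],.157)[0].round(4))
```

```text
[(np.float64(280.5), np.float64(130.0), np.float64(12.0)), (np.float64(280.5), np.float64(136.0), np.float64(12.0)), (np.float64(280.5), np.float64(142.0), np.float64(12.0)), (np.float64(280.0), np.float64(148.0), np.float64(11.0)), (np.float64(280.0), np.float64(154.0), np.float64(11.0)), (np.float64(279.5), np.float64(160.0), np.float64(12.0)), (np.float64(279.5), np.float64(166.0), np.float64(12.0)), (np.float64(279.0), np.float64(172.0), np.float64(11.0)), (np.float64(279.0), np.float64(178.0), np.float64(11.0)), (np.float64(279.0), np.float64(184.0), np.float64(11.0)), (np.float64(279.0), np.float64(190.0), np.float64(11.0)), (np.float64(279.0), np.float64(196.0), np.float64(11.0))] 106 229
bar dir 79.78 mean [ 0.47659771 -0.18635243]
ends [[ 0.4864 -0.1334]
 [ 0.4636 -0.2644]] len 0.13294546824321363 mid [ 0.47496912 -0.19893408]
top [314 117  18   7  66] [322.2 120.2] [ 0.7157 -0.1182  0.157 ]
top [380 131  18   6  62] [388.7 133.5] [ 0.6721 -0.3479  0.157 ]
top [323 184  43  15 195] [343.8 190.3] [ 0.4711 -0.1913  0.157 ]
scene [108 191  18  10  66] [113.9 195.4] [ 0.485  -0.2394  0.157 ]
scene [140 193  20  11  68] [152.4 198. ] [ 0.5036 -0.1356  0.157 ]
scene [ 51 273  26  11 236] [ 63.5 278. ] [ 0.7059 -0.3432  0.157 ]
scene [144 281  27  12 245] [157.3 286.3] [ 0.7482 -0.1164  0.157 ]
```

Request:
carry_out([
  [[0.01, 0.01, -0.003], [0, 0, 0]],
  [[0.035, 0.02, -0.007], [0, 0, 0]],
  [[0.065, 0.0238, -0.0073], [0, 0, 0]],
  [[0.1, 0.0238, -0.0073], [0, 0, 0]],
  [[0.13, 0.0238, -0.0073], [0, 0, 0]],
  [[0.15, 0.0238, -0.0073], [0, 0, 0]],
  [[0.158, 0.0238, -0.0073], [0, 0, 0]],
  [[0.158, 0.0238, -0.0073], [0, 0, 0]],
])

```text
time: 15.8
eef_pos: [0.4745, -0.1969, 0.1384]
tcp_rot: [[-0.001, 0.983, -0.182], [0.001, -0.182, -0.983], [-1.0, -0.001, -0.0]]
force: [-0.5, 0.0, 0.1]
width: 0.0852
```

Request:
carry_out([
  [[0, 0, 0], [0, 0, 0]],
  [[0, 0, 0], [0, 0, 0]],
  [[0, 0, 0], [0, 0, 0]],
  [[0, 0, 0], [0, 0, 0]],
  [[0, 0, 0], [0, 0, 0]],
  [[0, 0, 0], [0, 0, 0]],
  [[0, 0, 0], [0, 0, 0]],
  [[0, 0, 0], [0, 0, 0]],
  [[0, 0, 0], [0, 0, 0]],
  [[0, 0, 0], [0, 0, 0]],
], hand=0.005, force=20)

```text
time: 16.8
eef_pos: [0.4748, -0.1976, 0.1395]
tcp_rot: [[0.001, 0.983, -0.183], [-0.0, -0.183, -0.983], [-1.0, 0.001, 0.0]]
force: [1.9, -0.8, 5.1]
width: 0.0111
```

Run:
```python
from m import *
s,im=wrist('w4');print(s['time'],s['eef_pos'],s['force'],s['torque'],s['width'],np.round(s['tcp_rot'],4).tolist())
R=np.array(s['tcp_rot']);u=np.array([.9836,-.1805,0])
h0=np.array([-.27,.045])
for a in range(0,46,5):
    t=np.radians(a);x=-.27*np.cos(t)+.045*np.sin(t);z=.27*np.sin(t)+.045*np.cos(t)
    print(a,(R.T@(u*(x+.27)+np.array([0,0,z-.045]))).round(4))
```

```text
16.8 [ 0.4747596  -0.19764689  0.1395485 ] [ 1.9355033  -0.84157343  5.11723024] [-0.11918433 -0.513943   -0.00890007] 0.011120494339663462 [[0.0009, 0.9832, -0.1827], [-0.0002, -0.1827, -0.9832], [-1.0, 0.001, 0.0]]
0 [0. 0. 0.]
5 [-0.0234  0.005  -0.    ]
10 [-0.0462  0.012  -0.    ]
15 [-0.0683  0.0209 -0.    ]
20 [-0.0896  0.0318 -0.0001]
25 [-1.098e-01  4.440e-02 -1.000e-04]
30 [-1.289e-01  5.880e-02 -1.000e-04]
35 [-0.1467  0.0748 -0.0002]
40 [-0.1629  0.0923 -0.0002]
45 [-0.1776  0.1111 -0.0002]
```

View pics/w4.png

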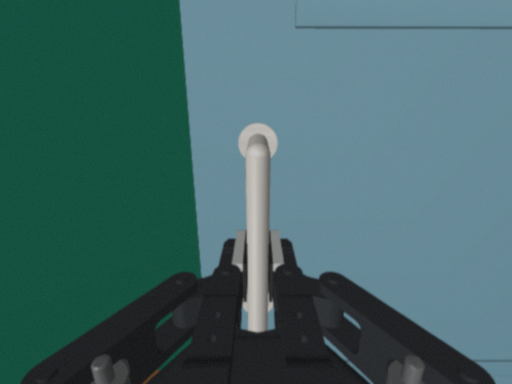

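The bar sits between the pads (around (258,260), opening 11 mm). Now I lift along the hinge arc.

Request:
carry_out([
  [[-0.006, 0.001, 0], [0, 0, 0]],
  [[-0.0145, 0.003, 0], [0, 0, 0]],
  [[-0.0234, 0.005, 0], [0, 0, 0]],
  [[-0.035, 0.0085, 0], [0, 0, 0]],
  [[-0.0462, 0.012, 0], [0, 0, 0]],
  [[-0.0573, 0.0162, 0], [0, 0, 0]],
  [[-0.0683, 0.0209, 0], [0, 0, 0]],
  [[-0.079, 0.0262, 0], [0, 0, 0]],
  [[-0.0896, 0.0318, 0], [0, 0, 0]],
  [[-0.0998, 0.0379, 0], [0, 0, 0]],
  [[-0.1066, 0.0423, 0], [0, 0, 0]],
  [[-0.1098, 0.0444, 0], [0, 0, 0]],
])

```text
time: 18.05
eef_pos: [0.5169, -0.2055, 0.2496]
tcp_rot: [[-0.003, 0.983, -0.183], [0.001, -0.183, -0.983], [-1.0, -0.003, -0.0]]
force: [-8.6, 0.6, -0.5]
width: 0.011
```

Run:
```python
from h import *
s=state();print(s['time'],s['eef_pos'],s['force'],s['torque'],s['width'],np.round(s['joints'],1))
```

```text
18.05 [ 0.51685562 -0.20548469  0.24957742] [-8.58121157  0.61673651 -0.46182641] [0.34636289 1.86793164 0.00774063] 0.011044735924696784 [ 23.7  37.9 -10.2  87.1   7.6  55.9   0.8]
```

Request:
carry_out([
  [[-0.006, 0.0043, 0], [0, 0, 0]],
  [[-0.0125, 0.0093, 0], [0, 0, 0]],
  [[-0.0191, 0.0144, 0], [0, 0, 0]],
  [[-0.0281, 0.0222, 0], [0, 0, 0]],
  [[-0.0369, 0.0304, 0], [0, 0, 0]],
  [[-0.0452, 0.039, 0], [0, 0, 0]],
  [[-0.0531, 0.0479, 0], [0, 0, 0]],
  [[-0.0592, 0.0553, 0], [0, 0, 0]],
  [[-0.0645, 0.0622, 0], [0, 0, 0]],
  [[-0.067, 0.0656, 0], [0, 0, 0]],
  [[-0.0678, 0.0667, 0], [0, 0, 0]],
  [[-0.0678, 0.0667, 0], [0, 0, 0]],
])

```text
time: 19.25
eef_pos: [0.582, -0.2177, 0.3185]
tcp_rot: [[-0.003, 0.983, -0.183], [0.0, -0.183, -0.983], [-1.0, -0.003, 0.0]]
force: [-19.3, 3.3, 22.5]
width: 0.0107
```

Run:
```python
from m import *
s,w=wrist();print(s['time'],s['eef_pos'],s['force'],s['torque'],s['width'],np.round(s['tcp_rot'],4).tolist())
c=get_image('scene');t=get_image('top');np.savez('scene2.npz',**c);np.savez('top2.npz',**t)
np.savez('w5.npz',**w)
cv2.imwrite('pics/c5.png',np.hstack([cv2.resize(w['pixels'],(400,300)),cv2.resize(c['pixels'],(400,300))]))
u=np.array([.9836,-.1805]);hz=np.array([.4745,-.1970])+.27*u  # hinge
g=np.array(s['eef_pos'])-.019*np.array(s['tcp_rot'])[:,0]
x=(hz-g[:2])@u;z=g[2]-.112;print('grip from hinge',x,z,np.hypot(x,z),'angle',np.degrees(np.arctan2(z,x)-np.arctan2(.045,.27)))
```

```text
19.25 [ 0.58197589 -0.21766269  0.31847105] [-19.26863535   3.25573431  22.49449606] [0.83714785 4.0886066  0.04389881] 0.01073288230319205 [[-0.0028, 0.9831, -0.183], [0.0003, -0.183, -0.9831], [-1.0, -0.0028, 0.0002]]
grip from hinge 0.16051688329939626 0.22547097800222632 0.27677216577075164 angle 45.08992357708429
```

View pics/c5.png

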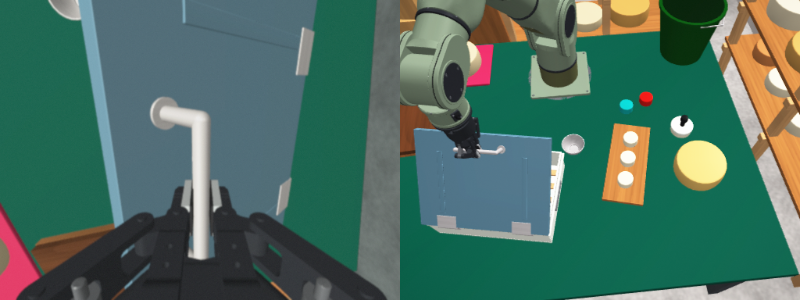

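The lid is at about 45°, the fingers hold the bar, and the cheeses are still in their row. The 29 N reading points outward from the hinge, so my arc was about 3 mm too tight. I'll relax it and then check the angle.

Request:
carry_out([
  [[-0.0008, -0.0006, 0], [0, 0, 0]],
  [[-0.0017, -0.0012, 0], [0, 0, 0]],
  [[-0.0025, -0.0018, 0], [0, 0, 0]],
  [[-0.0025, -0.0018, 0], [0, 0, 0]],
  [[-0.0025, -0.0018, 0], [0, 0, 0]],
])

```text
time: 19.9
eef_pos: [0.5818, -0.2176, 0.3188]
tcp_rot: [[-0.001, 0.983, -0.183], [0.0, -0.183, -0.983], [-1.0, -0.001, -0.0]]
force: [4.8, -3.6, -11.9]
width: 0.011
```

```bash
cat > ang.py <<'E'
from m import *
s=state();print(s['time'],s['eef_pos'],s['force'],s['width'])
u=np.array([.9836,-.1805]);v=np.array([.1805,.9836])
for n in('scene','top'):
    im=dict(get_image(n));p=im['pixels'];cv2.imwrite(f'pics/{n}6.png',p)
    hsv=cv2.cvtColor(p,cv2.COLOR_BGR2HSV)
    k=cv2.inRange(hsv,(98,50,60),(115,255,255));nn,l,st,c=cv2.connectedComponentsWithStats(k)
    j=1+np.argmax(st[1:,4]);cs,_=cv2.findContours((l==j).astype('u1'),0,1);q=cv2.approxPolyDP(cv2.convexHull(max(cs,key=cv2.contourArea)),4,True)[:,0]
    o,d=ray(im,q);C=np.array([.5865,-.2172])
    for uv,dd in zip(q,d):
        r=[]
        for side in(.206,-.206):
            a=((C@v+side)-o[:2]@v)/(dd[:2]@v);X=o+a*dd
            r+= [(X[:2]-C)@u-.156, X[2]-.112]   # rel hinge
        print(n,uv,np.round(r,4),'L ang',np.degrees(np.arctan2(r[1],-r[0])).round(1),'R ang',np.degrees(np.arctan2(r[3],-r[2])).round(1))
E
python3 ang.py
```

```text
19.9 [ 0.58181659 -0.21764631  0.31884451] [  4.78018423  -3.56240071 -11.85240805] 0.011023015506511214
scene [ 18 165] [ 0.1156  0.7684 -0.2198  0.2192] L ang 98.6 R ang 44.9
scene [193 176] [-0.2192  0.2258 -1.2763 -1.4929] L ang 45.8 R ang -49.5
scene [189 300] [ 0.0061  0.0271 -0.5653 -2.1198] L ang 102.7 R ang -75.1
scene [ 28 286] [ 1.851e-01  7.000e-01 -4.000e-04  3.200e-03] L ang 104.8 R ang 83.4
top [301 107] [ -0.0507   0.1557   3.4038 -10.546 ] L ang 72.0 R ang -107.9
top [363 119] [-0.4358  1.3487  0.3406 -1.0563] L ang 72.1 R ang -107.9
top [357 169] [-0.4755  1.3601  0.0245 -0.9657] L ang 70.7 R ang -91.5
top [294 157] [-0.2598  0.3516  1.7399 -8.9882] L ang 53.5 R ang -101.0
```

Request:
carry_out([
  [[0.0004, 0.0003, 0], [0, 0, 0]],
  [[0.0007, 0.0005, 0], [0, 0, 0]],
  [[0.0007, 0.0005, 0], [0, 0, 0]],
  [[0.0007, 0.0005, 0], [0, 0, 0]],
  [[0.0007, 0.0005, 0], [0, 0, 0]],
  [[0.0007, 0.0005, 0], [0, 0, 0]],
  [[0.0007, 0.0005, 0], [0, 0, 0]],
  [[0.0007, 0.0005, 0], [0, 0, 0]],
  [[0.0007, 0.0005, 0], [0, 0, 0]],
  [[0.0007, 0.0005, 0], [0, 0, 0]],
])

```text
time: 21.0
eef_pos: [0.5822, -0.2177, 0.3189]
tcp_rot: [[-0.0, 0.983, -0.183], [-0.0, -0.183, -0.983], [-1.0, -0.0, 0.0]]
force: [-4.1, -1.9, 1.0]
width: 0.0107
```

```bash
python3 ang.py | grep -v top
python3 - <<'E'
from m import *
for n,seed,z in(('scene',(291,210),.042),('top',(218,190),.049)):
    i=dict(get_image(n));h=boardfit(i,seed);cc=np.array(cv2.minAreaRect((plane(i,h,.015)[:,:2]*1000).astype('f4'))[0])
    for q in cheeses(i,h,z): print(n,q[0],((q[2][:2]*1000-cc)@np.array([[.969,.247],[-.247,.969]])).round(1))
s=state();print(s['time'],s['joint_velocities'])
E
```

```text
21.0 [ 0.58216386 -0.21770836  0.31890856] [-4.08961278 -1.8788517   1.00255396] 0.010708784939596483
scene [ 18 165] [ 0.1156  0.7684 -0.2198  0.2192] L ang 98.6 R ang 44.9
scene [193 176] [-0.2192  0.2258 -1.2763 -1.4929] L ang 45.8 R ang -49.5
scene [189 300] [ 0.0061  0.0271 -0.5653 -2.1198] L ang 102.7 R ang -75.1
scene [ 28 286] [ 1.851e-01  7.000e-01 -4.000e-04  3.200e-03] L ang 104.8 R ang 83.4
scene 323 [-86.9   0.3]
scene 343 [ 1.4 -0.5]
scene 365 [89.3  0.6]
top 205 [87.4 -0.3]
top 203 [-1.6 -1.2]
top 208 [-89.7  -0.4]
21.2 [ 0.04196983 -0.0104109   0.03833976 -0.06054665  0.05833915 -0.04669855
 -0.03586923]
```

Forces are small, the arm is still, the lid is at about 45°, and the cheese row hasn't moved. Handing in.

```bash
python3 -c "
from workcell import sign_off;print(sign_off())"
```

```text
the job is handed in; nothing more can be done
None
```

The job is handed in: the three cheeses are in a straight row on their board, and the arm is holding the box lid at about 45° by its handle. It took 21 s of the 72 s allowed.

- **Cheeses:** I gripped each one, set it down and released it along the board's middle line. The close wrist view put them at -88.0, 0.4 and 89.0 mm along the board, within 0.5 mm of the line and standing flat. The final scene and top views agree to within about 2 mm. The top camera reads each cheese about 2–3 mm off the scene camera along the board, but both give the same spacing (86 to 89 mm between centres).
- **Lid:** The arm was still, with about 5 N at the wrist. Estimates of the angle differ slightly: the grip position gave 45° to 46°, and the lid corners in the scene view gave 44.9° and 45.8°. If those corners belong to the lid's top face, the camera reading would be about 0.9° lower. I therefore take it as 45° within about a degree.
- **Force during the lift:** My first lifting arc was about 3 mm too tight and pushed up to about 30 N at the wrist. I eased this off before handing in.
- **Other things:** I did not touch the big cheese, bowl, brush or the red and turquoise look-alikes. They looked unmoved in the picture taken with the lid up.

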